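Change the tubes on the UV steriliser

TASK

The UV steriliser has finished a batch of test tubes: snap its lamp off at the toggle switch, exchange the finished tubes on the unit for those waiting in the wooden rack, so that all the finished ones end in bays of the rack and all the waiting ones in bays of the unit, and then snap the lamp on again. A bay takes one pair between its pins: carry two tubes that lie side by side together in one grasp and lay them down side by side in one free bay (a tube without a mate goes alone). Touch no tube while the lamp is on, and leave everything else where it is.

Things in the scene. Friction and masses are not known exactly. Their poses are not given: they have to be found in the camera images.
- uv_unit: UV steriliser, fixed: white housing 220 (x) x 172 (y) x 40 mm, dark window on top, grey switch pod (150 x 60 x 46 mm) on its -y side. Origin under the housing's centre, z up. Tubes lie along x on two rails (at x -55 and +55, top z 62 mm), axes at z 71 mm, in two bays at y +40 and -40 mm, each 44 mm wide between 8 mm pins that rise 16 mm above the rails.
- uv_toggle (a joint): Steel bat-handle toggle of the UV lamp on the switch pod, in rad: +0.42 = ON, lever leaning to the unit's +x (away from the robot), as at the start; -0.42 = OFF, leaning to the unit's -x (towards the robot); 0 upright. Turns about the unit's y axis. A spring holds it at either end and snaps it over once it is pushed past upright; about 4 N at the tip moves it.
- toggle_tip (a point): Point on the toggle lever's axis 50 mm from its pivot, 7 mm below the rounded top of the lever; the lever is 12 mm thick there and 9 mm thick at its root.
- toggle_pivot (a point): Pivot of the toggle at the top of the switch pod (46 mm above the unit's underside); 114 mm to the unit's right (-y) of its origin. Axes as the unit's.
- tube_rack: Wooden tube rack, loose, 0.8 kg, holding the waiting tubes at the start. Origin under the centre of its base board (160 x 224 x 10 mm), z up. Tubes lie along x on two cross-bars (at x -50 and +50, 14 wide, top z 30 mm), axes at z 39 mm, in three bays at y +80, 0 and -80 mm, each 44 mm wide between 8 mm pins that rise 16 mm above the bars.
- e1_mid (a point): Centre (half-way along, on the axis) of finished clear glass test tube e1: 18 mm diameter, 172 mm long, 14 g, lying level; z runs along the tube to its mouth. Starts beside its mate e2 (if that is there) in one bay, axes about 20 mm apart. None: absent.
- e2_mid (a point): Centre (half-way along, on the axis) of finished clear glass test tube e2: 18 mm diameter, 172 mm long, 14 g, lying level; z runs along the tube to its mouth. Starts beside its mate e1 (if that is there) in one bay, axes about 20 mm apart. None: absent.
- e3_mid (a point): Centre (half-way along, on the axis) of finished clear glass test tube e3: 18 mm diameter, 178 mm long, 14 g, lying level; z runs along the tube to its mouth. Starts beside its mate e4 (if that is there) in one bay, axes about 20 mm apart. None: absent.
- e4_mid (a point): Centre (half-way along, on the axis) of finished clear glass test tube e4: 18 mm diameter, 178 mm long, 14 g, lying level; z runs along the tube to its mouth. Starts beside its mate e3 (if that is there) in one bay, axes about 20 mm apart. None: absent.
- f1_mid (a point): Centre (half-way along, on the axis) of waiting clear glass test tube f1: 18 mm diameter, 168 mm long, 14 g, lying level; z runs along the tube to its mouth. Starts beside its mate f2 (if that is there) in one bay, axes about 20 mm apart. None: absent.
- f2_mid (a point): Centre (half-way along, on the axis) of waiting clear glass test tube f2: 18 mm diameter, 168 mm long, 14 g, lying level; z runs along the tube to its mouth. Starts beside its mate f1 (if that is there) in one bay, axes about 20 mm apart. None: absent.
- f3_mid (a point): Centre (half-way along, on the axis) of waiting clear glass test tube f3: 18 mm diameter, 178 mm long, 14 g, lying level; z runs along the tube to its mouth. Starts beside its mate f4 (if that is there) in one bay, axes about 20 mm apart. None: absent.
- f4_mid (a point): Centre (half-way along, on the axis) of waiting clear glass test tube f4: 18 mm diameter, 178 mm long, 14 g, lying level; z runs along the tube to its mouth. Starts beside its mate f3 (if that is there) in one bay, axes about 20 mm apart. None: absent.
- tape_roll: Roll of brown tape lying flat, 96 mm across, 48 mm high; a bystander. Origin under its centre.
- spoon_set: Nested steel measuring spoons, 143 x 46 x 13 mm; a bystander. Origin under its centre.
- spatula_rod: Thin steel stirring rod, 6 mm thick, 160 mm long, lying on the table; a bystander. Origin under its middle.
- spirit_lamp: Round glass spirit lamp, 73 mm across, 72 mm high; a bystander. Origin under its centre.

How it is judged:
By the outcome, as a careful person would: the job done as asked, in the order asked, and still so for the second after the job is handed in, with the robot touching nothing.
Of e3, e4, f3, f4 only 2 to 4 are there at a start; the rules pass over those that are not, and their reading is None.
At some moment in a run one of tube_rack may be knocked a few centimetres aside while the robot is not near it.
It also fails if it takes over 184 s, if anything falls off the work surface, if the arm or the gripper's body presses on something with over 40 N, if the wrist force passes 120 N, or if a joint passes its speed limit or range.

ROBOT

A 7-joint arm with a two-finger parallel gripper is mounted at the origin on a cart in front of the work surface, level with it; the furniture and walls round the work are solid. World frame = base frame: x ahead of the robot, y to its left, z up, the work surface at z = 0. Lengths are in m, angles in rad, forces in N, time in s.
With the tool pointing down it reaches from about 0.425 to 0.95 m from the base axis. Payload 16.7 kg.
Tool frame: the origin (TCP) lies between the finger pads; the fingertips stand arm.tcp_to_tips ahead of it and the grasp point (between the pads) lies 8 mm behind it (arm.tcp_to_tips is the distance from the TCP to the fingertips, in m); x points along the fingers, y is the direction in which the jaws open and shut, and the axes are right-handed (so a half turn about x gives the same grasp; the last joint's range is limited). The gripper opens to 94 mm and grips with 3 to 60 N. Pads are 16 mm wide; open, the fingers measure 119 mm over their backs; the gripper's body (75 mm by 177 mm) begins 78 mm behind the grasp point.
Start: joints at [1.069, 0.426, 0.074, 1.606, -0.034, 1.111, -0.067], TCP at [0.233, -0.633, 0.216] pointing down, gripper open.
Joint ranges: [-2.85, 2.85], [-0.5, 2.14], [-1.23, 1.37], [0.21, 2.46], [-1.02, 4.16], [0.16, 2.05], [-2.73, 2.73]. Speed limits (rad/s): [1.89, 1.89, 2.39, 2.39, 3.01, 3.01, 3.01].

INTERFACE

Orientations are given as a rotation vector (axis times angle).
In Python, from plant import status, vision, arm gives the robot as it stands. The module is installed in compiled form; this text tells all that it offers.
- The arm moves only by the tool step_arm, never from a script. Its argument "rows" is a list of rows, each an object with "translation": the shift along the tool's x, y, z in mm, a list of three; "spin": the turn about the tool's x in rad. A call has 1 to 5 rows; each row is the pose to reach, as a shift and turn from the pose commanded when the call began, along the tool's axes at that moment; what a row does not reach only later rows make up. A row lasts 1/12 s, in which the tool goes at most 41.7 mm and 7.16 degrees, less where a joint would pass 70% of its speed; a pose out of reach is approached as far as the arm can. A call with a gripper value outside its range is refused whole. "hand" is the gripper's target within -1 to 1 (shut at 1, half-way at 0, fully open at -1), set as the call begins (left out, the last holds). The fingers move at their own pace and stop on an object; "force" is the grip in N (left out, the last holds). Time passes only in rows, so rows that repeat a pose let the fingers close. It gives the time, the measured TCP pose, the force and the opening at its end, in the units of the state.
- status.get_obs(): the state, without advancing time (a new reading comes with each control period).
- vision.grab_frame(name): name is "scene" or "top" or "wrist"; returns (picture, depth): 420x560x3 uint8, blue, green, red; 420x560 float32, m along the optical axis (not along the pixel's ray), 0 where there is no reading.
- vision.camera_model(name): a dict with "fx", "fy", "cx", "cy" (pixels), "k1" (the pictures are not rectified: a ray, as slopes to the right and down, at radius r is drawn at 1 + k1 r^2 times it, then the intrinsics apply), "extrinsics" (4x4, takes a point from camera to world coordinates); the wrist camera has in their place "T_tool_cam" (4x4, takes a point from camera to tool coordinates, whose origin is the TCP and whose axes are the tool frame's). Camera axes: x right, y up, looking along -z (the intrinsics and any distortion apply to the point x, -y, -z); pixel columns grow to the right and rows downward; lengths in m; the calibration is good to about 2 mm. A picture is of the moment at which its call begins: read the wrist's pose just before it. camera_model takes no time and is no camera call.
- arm.close_job(): hands the job in, once; it reports no verdict.
The state is a dict: "t": time; "qpos": joint angles; "qd": joint speeds; "joint_efforts": joint torques, N m; "tool_pos": TCP position; "tcp_rot": TCP orientation; "force": force on the tool from outside, world axes, zero at the start; "torque": the same for the moment, N m; "width": opening from 0.0 (shut) to 1.0 (fully open).
Only numpy, scipy, OpenCV 4.12 (cv2) and the standard library are available. Lean on these libraries where they do the work, as an engineer would, in place of code of your own. Each camera call takes 0.05 s, during which the arm holds its last target. There are 200 camera calls.

## Working session

There is one attempt and no reset: what is moved stays moved. The work goes in short steps, Python scripts to look and compute and a tool call to move; the robot and the scene stay as the last step left them, time stands still between calls to the robot, and variables do not carry over. Pictures are saved under pics/ and viewed, about 12 in all and at most 16, crops included, and the job is handed in when it is done.

Besides the shell and the picture viewer there is one more tool, called after "Emit:" in YAML: its name, and indented under it one key for each argument. step_arm: Moves the arm, as the interface text tells. Its arguments: {"type":"object","properties":{"rows":{"type":"array","items":{"type":"object","properties":{"translation":{"type":"array","items":{"type":"number"}},"spin":{"type":"number"}}}},"hand":{"type":"number"},"force":{"type":"number"}},"required":["rows"]}

```bash
mkdir -p pics; cat > h.py <<'E'
import numpy as np, cv2
from scipy.spatial.transform import Rotation as R
from plant import status, vision, arm
def grab(name):
    s=status.get_obs(); m=vision.camera_model(name); p,d=vision.grab_frame(name)
    if 'extrinsics' in m: T=np.array(m['extrinsics'])
    else:
        W=np.eye(4); W[:3,:3]=R.from_rotvec(s['tcp_rot']).as_matrix(); W[:3,3]=s['tool_pos']; T=W@np.array(m['T_tool_cam'])
    return p,d,m,T
def cloud(d,m,T):
    v,u=np.mgrid[0:d.shape[0],0:d.shape[1]]
    K=np.array([[m['fx'],0,m['cx']],[0,m['fy'],m['cy']],[0,0,1.]])
    uv=np.stack([u,v],-1).reshape(-1,1,2).astype(float)
    r=cv2.undistortPoints(uv,K,np.array([m['k1'],0,0,0,0.]))[:,0].reshape(*d.shape,2)
    P=np.stack([r[...,0]*d,-r[...,1]*d,-d],-1)
    W=P@T[:3,:3].T+T[:3,3]; W[d==0]=np.nan
    return W
def proj(X,m,T):
    c=(np.asarray(X)-T[:3,3])@T[:3,:3]; a=c[...,0]/-c[...,2]; b=-c[...,1]/-c[...,2]; k=1+m['k1']*(a*a+b*b)
    return np.stack([m['fx']*a*k+m['cx'],m['fy']*b*k+m['cy']],-1)
E
python3 - <<'E'
from h import *
s=status.get_obs(); print(s); print(arm.tcp_to_tips, R.from_rotvec(s['tcp_rot']).as_matrix().round(3))
for n in('scene','top'):
    p,d,m,T=grab(n); cv2.imwrite(f'pics/{n}0.png',p); np.savez(f'{n}0.npz',p=p,d=d,T=T); print(n,m,(d==0).mean())
print(vision.camera_model('wrist'))
E
```

```text
{'t': 0.0, 'qpos': array([ 1.06850689,  0.42670487,  0.07388658,  1.60663047, -0.0341202 ,
        1.11082751, -0.06709346]), 'qd': array([-0.0006189 , -0.00054074,  0.00101003,  0.00100641,  0.0001681 ,
        0.00054728,  0.00160325]), 'joint_efforts': array([-8.52850026e-04, -9.35811853e+01,  3.66614945e+00, -4.54199660e+01,
       -4.89892799e-02,  2.02040852e-02,  1.95489474e-04]), 'tool_pos': array([ 0.2330235 , -0.63302526,  0.21578443]), 'tcp_rot': array([ 2.02968021,  0.36308266, -2.03033858]), 'force': array([-0.10521915,  0.28665229,  0.87975252]), 'torque': array([-0.02673605, -0.01535925, -0.0156992 ]), 'width': 0.9990173315257687}
0.011 [[-0.001  0.345 -0.938]
 [ 0.001 -0.938 -0.345]
 [-1.    -0.001  0.   ]]
scene {'fx': 474.85161794994656, 'fy': 474.85161794994656, 'cx': 279.118798477013, 'cy': 207.09591560317335, 'k1': -0.11180171849476304, 'extrinsics': array([[-0.61824188,  0.3471997 , -0.70514491, -0.21518886],
       [-0.78593521, -0.26269431,  0.55972989,  0.67501707],
       [ 0.00910049,  0.90024667,  0.43528509,  0.58748583],
       [ 0.        ,  0.        ,
[... 250 characters left out ...]
5051615],
       [-0.99939626,  0.03226467, -0.01288808,  0.01836052],
       [-0.00592118,  0.20735188,  0.9782485 ,  1.69332116],
       [ 0.        ,  0.        ,  0.        ,  1.        ]])} 0.004043367346938775
{'fx': 352.4736319911233, 'fy': 352.4736319911233, 'cx': 285.1472819918968, 'cy': 206.7459427055822, 'k1': -0.04449324043778854, 'T_tool_cam': array([[-2.76263453e-04,  2.86659820e-01, -9.58032396e-01,
        -1.67246060e-01],
       [ 9.99999701e-01,  7.70736119e-04, -5.77478316e-05,
        -8.76200118e-04],
       [ 7.21836188e-04, -9.58032126e-01, -2.86659947e-01,
        -8.41002535e-02],
       [ 0.00000000e+00,  0.00000000e+00,  0.00000000e+00,
         1.00000000e+00]])}
```

View pics/top0.png

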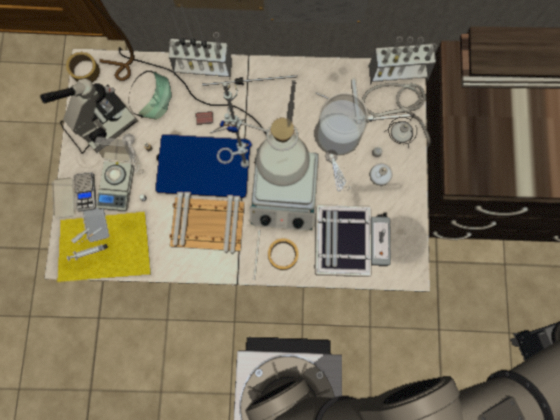

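View pics/scene0.png

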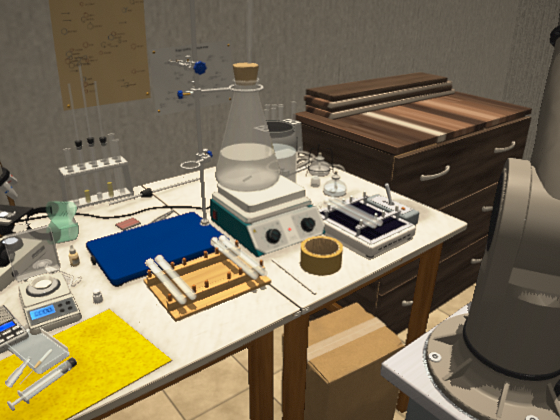

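```bash
python3 - <<'E'
from h import *
p,d,m,T=grab('top'); W=cloud(d,m,T)
a=cv2.resize(p[180:290,300:410],None,fx=5,fy=5,interpolation=cv2.INTER_CUBIC)
b=cv2.resize(p[180:290,160:300],None,fx=5,fy=5,interpolation=cv2.INTER_CUBIC)[:, :700]
cv2.imwrite('pics/a.png',a); cv2.imwrite('pics/b.png',b)
def box(c0,c1,r0,r1,z0,z1):
    S=W[r0:r1,c0:c1].reshape(-1,3); S=S[(S[:,2]>z0)&(S[:,2]<z1)]
    r=cv2.minAreaRect(S[:,:2].astype(np.float32)); print(len(S),r, np.median(S[:,2])); return r
print('table z',np.nanmedian(W[150:155,230:250,2]),np.nanmedian(W[255:275,345:400,2]),np.nanmedian(W[280:284,200:400,2]))
box(308,400,200,280,.03,.05); box(308,400,200,280,.02,.1)
box(165,248,188,255,.004,.016); box(165,248,188,255,.02,.06)
for r in range(205,280,5): print(r,(W[r,310:396:4,2]*1000).round().tolist())
E
```

```text
table z 0.19215049321988542 0.03734984457725221 -0.0005149430651553155
3754 ((0.49548524618148804, -0.17345140874385834), (0.22211793065071106, 0.2558925151824951), 0.22283369302749634) 0.03984863153731599
5042 ((0.4964826703071594, -0.17247308790683746), (0.22616097331047058, 0.25769051909446716), 0.7228357791900635) 0.04134040624414814
1996 ((0.5443547368049622, 0.27876749634742737), (0.2113194614648819, 0.266400545835495), 1.7372560501098633) 0.009419577238231724
2153 ((0.5430593490600586, 0.2788224220275879), (0.2122066766023636, 0.2621029317378998), 1.8859671354293823) 0.039170655892659445
205 [89.0, 95.0, 36.0, 34.0, 36.0, 35.0, 27.0, 36.0, 35.0, 38.0, 37.0, 29.0, 34.0, 1.0, 3.0, 2.0, 9.0, -2.0, 2.0, -1.0, 3.0, 5.0]
210 [55.0, 78.0, 35.0, 43.0, 78.0, 75.0, 80.0, 78.0, 36.0, 38.0, 37.0, 38.0, 41.0, 42.0, 31.0, 30.0, -7.0, 2.0, 4.0, -0.0, -9.0, -5.0]
215 [61.0, 68.0, 38.0, 35.0, 77.0, 75.0, 81.0, 39.0, 42.0, 38.0, 49.0, 36.0, 34.0, 42.0, 42.0, 31.0, 1.0, 29.0, 0.0, 29.0, 5.0, 1.0]
220 [51.0, 57.0, 44.0, 65.0, 71.0, 77.0, 85.0, 61.0, 64.0, 57.0, 70.0, 66.0, 64.0, 61.0, 70.0, 35.0,
[... 823 characters left out ...]
.0, 44.0, 51.0, 41.0, 9.0]
255 [1.0, -4.0, 56.0, 71.0, 79.0, 70.0, 79.0, 65.0, 62.0, 66.0, 81.0, 44.0, 49.0, 37.0, 42.0, 35.0, 42.0, 41.0, 47.0, 45.0, 49.0, 1.0]
260 [-6.0, -6.0, 37.0, 40.0, 73.0, 78.0, 77.0, 40.0, 42.0, 38.0, 36.0, 45.0, 35.0, 33.0, 40.0, 35.0, 44.0, 50.0, 48.0, 49.0, 35.0, -7.0]
265 [7.0, 4.0, 39.0, 41.0, 72.0, 76.0, 72.0, 40.0, 42.0, 43.0, 47.0, 37.0, 38.0, 38.0, 35.0, 27.0, 27.0, 31.0, 47.0, 32.0, 7.0, -2.0]
270 [-9.0, -4.0, 36.0, 38.0, 33.0, 39.0, 40.0, 38.0, 33.0, 47.0, 39.0, 32.0, 37.0, 41.0, 36.0, 30.0, 0.0, 2.0, -0.0, -0.0, 2.0, -0.0]
275 [-4.0, -1.0, 12.0, 18.0, 23.0, 24.0, 28.0, 35.0, 32.0, 33.0, 31.0, 32.0, 32.0, 34.0, 29.0, 33.0, -1.0, -6.0, -5.0, 6.0, 2.0, 0.0]
```

View pics/a.png

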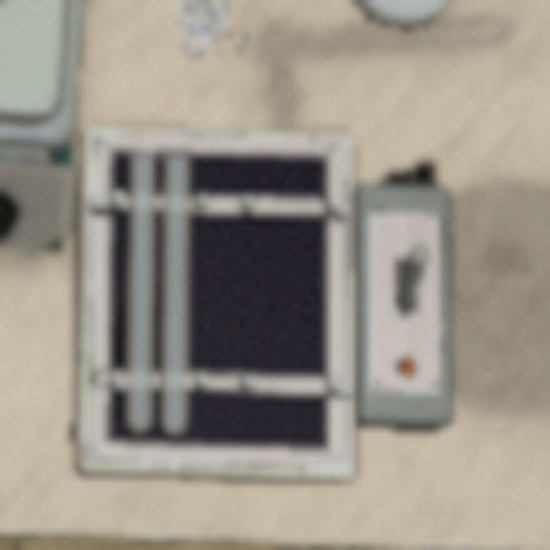

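View pics/b.png

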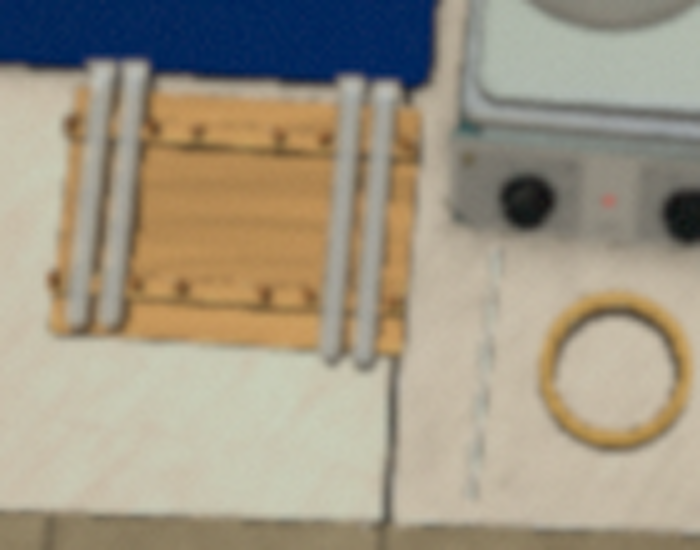

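Emit:
step_arm:
  rows:
    - {"translation": [-2.6,-25,-31],"spin": 0.07}
    - {"translation": [-5.2,-50,-62],"spin": 0.14}
    - {"translation": [-7.8,-75,-93],"spin": 0.21}
    - {"translation": [-10.4,-100,-124],"spin": 0.28}
    - {"translation": [-13,-125,-155],"spin": 0.352}
  hand: 1
  force: 20

```text
t: 0.57
tool_pos: [0.3359, -0.4607, 0.2294]
tcp_rot: [-2.22, 0.003, 2.22]
force: [0.8, -0.4, 0.7]
width: 0.682
```

Emit:
step_arm:
  rows:
    - {"translation": [-3,-34,-20],"spin": 0}
    - {"translation": [-6,-68,-40],"spin": 0}
    - {"translation": [-8,-102,-61],"spin": 0}
    - {"translation": [-10,-136,-82],"spin": 0}
    - {"translation": [-13,-170,-103],"spin": 0}

```text
t: 0.98
tool_pos: [0.4388, -0.2905, 0.2425]
tcp_rot: [2.221, 0.001, -2.221]
force: [0.7, -1.4, 0.3]
width: 0.323
```

Emit:
step_arm:
  rows:
    - {"translation": [-3,-34,-20],"spin": 0}
    - {"translation": [-6,-68,-40],"spin": 0}
    - {"translation": [-8,-102,-62],"spin": 0}
    - {"translation": [-8,-102,-62],"spin": 0}
    - {"translation": [-8,-102,-62],"spin": 0}

```text
t: 1.4
tool_pos: [0.5012, -0.1882, 0.2504]
tcp_rot: [2.219, 0.006, -2.219]
force: [-0.9, -1.5, -1.1]
width: 0.008
```

```bash
python3 - <<'E'
from h import *
s=status.get_obs(); print(s['t'],s['tool_pos'],R.from_rotvec(s['tcp_rot']).as_matrix().round(3),s['qpos'].round(2))
p,d,m,T=grab('wrist'); np.savez('w1.npz',p=p,d=d,T=T); cv2.imwrite('pics/w1.png',p)
E
```

```text
1.4 [ 0.50122217 -0.18823437  0.25038816] [[ 0.     0.005 -1.   ]
 [ 0.001 -1.    -0.005]
 [-1.    -0.001 -0.   ]] [ 0.37  0.17 -0.15  1.87  0.03  1.1  -1.36]
```

View pics/w1.png

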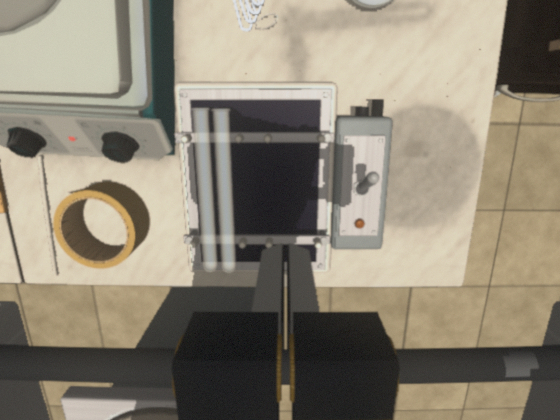

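```bash
cat >> h.py <<'E'
def at(uv,z,m,T):
    K=np.array([[m['fx'],0,m['cx']],[0,m['fy'],m['cy']],[0,0,1.]])
    r=cv2.undistortPoints(np.array(uv,float).reshape(-1,1,2),K,np.array([m['k1'],0,0,0,0.]))[:,0]
    D=np.c_[r[:,0],-r[:,1],-np.ones(len(r))]@T[:3,:3].T
    return T[:3,3]+D*((z-T[2,3])/D[:,2])[:,None]
E
python3 - <<'E'
from h import *
z=np.load('w1.npz'); p,d,T=z['p'],z['d'],z['T']; m=vision.camera_model('wrist'); W=cloud(d,m,T)
def box(n,c0,c1,r0,r1,z0,z1):
    S=W[r0:r1,c0:c1].reshape(-1,3); S=S[(S[:,2]>z0)&(S[:,2]<z1)]
    if len(S)<5: print(n,len(S)); return
    print(n,len(S),cv2.minAreaRect(S[:,:2].astype(np.float32)),S.mean(0).round(4))
print('table',np.nanmedian(W[50:80,400:480,2]))
box('lever',340,390,140,210,.07,.12); box('pod',337,395,110,255,.04,.052)
box('tubes',180,240,100,245,.072,.09); box('unit',170,400,80,248,.03,.1)
for c in range(192,242,2): print(c,(W[[120,160,180,200,220],c]*1000).round()[:,1:].tolist())
print(at([(176,85),(337,84),(392,118),(336,118),(383,248),(334,247)],.040,m,T).round(4))
print(at([(186,139),(239,138),(268,139),(321,138),(190,240),(242,243),(269,243),(318,243)],.07,m,T).round(4))
q=cv2.resize(p[75:285,170:400],None,fx=3.4,fy=2.8*1.2,interpolation=cv2.INTER_CUBIC)[:600]; q=cv2.resize(p[75:250,170:400],None,fx=3.4,fy=3.4,interpolation=cv2.INTER_CUBIC); cv2.imwrite('pics/w1c.png',q)
E
```

```text
table -0.0009410991993878404
lever 198 ((0.5133622288703918, -0.2679273784160614), (0.011655494570732117, 0.01973954401910305), 70.18864440917969) [ 0.5152 -0.2677  0.0912]
pod 6340 ((0.4965397119522095, -0.2705541253089905), (0.14751531183719635, 0.058334819972515106), 0.5232448577880859) [ 0.5024 -0.27    0.0449]
tubes 4272 ((0.5097185969352722, -0.11342005431652069), (0.056495241820812225, 0.13899049162864685), 88.17183685302734) [ 0.5151 -0.1163  0.0763]
unit 32457 ((0.5120272040367126, -0.1804177463054657), (0.18612627685070038, 0.239149808883667), 0.09193559736013412) [ 0.5176 -0.1819  0.047 ]
192 [[-98.0, 73.0], [-86.0, 38.0], [-85.0, 38.0], [-83.0, 38.0], [-81.0, 39.0]]
194 [[-101.0, 77.0], [-89.0, 40.0], [-87.0, 37.0], [-85.0, 36.0], [-84.0, 39.0]]
196 [[-103.0, 78.0], [-100.0, 77.0], [-89.0, 39.0], [-87.0, 37.0], [-86.0, 39.0]]
198 [[-105.0, 78.0], [-102.0, 77.0], [-101.0, 76.0], [-98.0, 72.0], [-88.0, 39.0]]
200 [[-107.0, 77.0], [-105.0, 79.0], [-103.0, 77.0], [-102.0, 76.0], [-99.0, 72.0]]
202 [[-109.0, 79.0], [-106.0, 78.0], [-105.0, 78.0], [-104.0, 76.0], [-102.0, 76.0]
[... 1296 characters left out ...]
, [-132.0, 39.0], [-131.0, 38.0], [-130.0, 39.0], [-134.0, 68.0]]
236 [[-136.0, 39.0], [-134.0, 38.0], [-133.0, 39.0], [-132.0, 38.0], [-132.0, 39.0]]
238 [[-138.0, 40.0], [-136.0, 38.0], [-136.0, 40.0], [-135.0, 40.0], [-134.0, 39.0]]
240 [[-140.0, 40.0], [-139.0, 40.0], [-138.0, 38.0], [-137.0, 39.0], [-136.0, 41.0]]
[[ 0.6015 -0.0753  0.04  ]
 [ 0.6028 -0.2397  0.04  ]
 [ 0.5695 -0.2989  0.04  ]
 [ 0.5689 -0.2401  0.04  ]
 [ 0.4224 -0.3015  0.04  ]
 [ 0.4236 -0.2443  0.04  ]]
[[ 0.5498 -0.0901  0.07  ]
 [ 0.5508 -0.1421  0.07  ]
 [ 0.5499 -0.1704  0.07  ]
 [ 0.5511 -0.222   0.07  ]
 [ 0.4437 -0.0864  0.07  ]
 [ 0.4406 -0.1417  0.07  ]
 [ 0.4407 -0.1704  0.07  ]
 [ 0.4409 -0.2225  0.07  ]]
```

View pics/w1c.png

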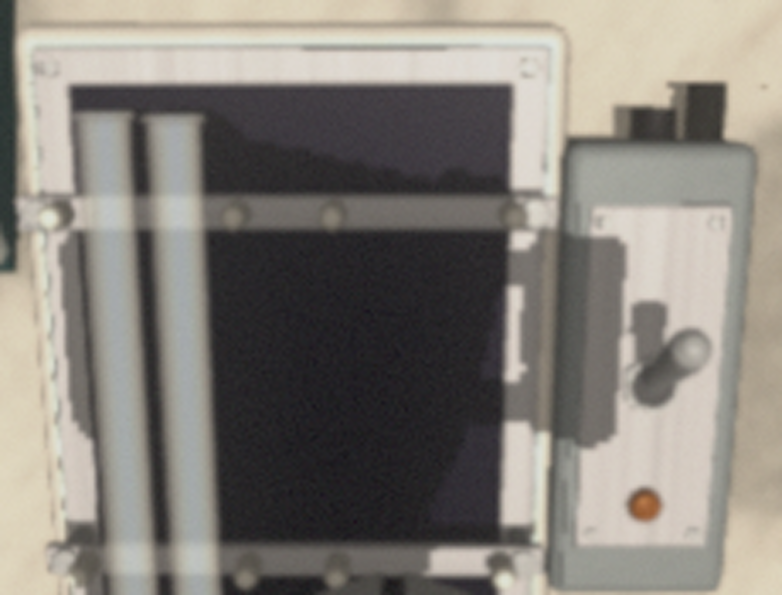

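Emit:
step_arm:
  rows:
    - {"translation": [0,35,-20],"spin": 0}
    - {"translation": [0,70,-40],"spin": 0}
    - {"translation": [35,81,-49],"spin": 0}
    - {"translation": [75,81,-49],"spin": 0}
    - {"translation": [115,81,-49],"spin": 0}

```text
t: 1.87
tool_pos: [0.5486, -0.2743, 0.1341]
tcp_rot: [-2.221, 0.005, 2.22]
force: [2.1, 0.4, -1.1]
width: 0.005
```

Emit:
step_arm:
  rows:
    - {"translation": [25,0,0],"spin": 0}
    - {"translation": [42,0,0],"spin": 0}
    - {"translation": [42,0,0],"spin": 0}
    - {"translation": [42,0,0],"spin": 0}

```text
t: 2.2
tool_pos: [0.5482, -0.2725, 0.0931]
tcp_rot: [-2.219, 0.001, 2.223]
force: [0.6, -0.5, 0.4]
width: 0.006
```

Emit:
step_arm:
  rows:
    - {"translation": [0,-3,15],"spin": 0}
    - {"translation": [0,-3,27],"spin": 0}
    - {"translation": [0,-3,37],"spin": 0}
    - {"translation": [0,-3,47],"spin": 0}
    - {"translation": [0,-3,51],"spin": 0}

```text
t: 2.62
tool_pos: [0.4964, -0.2691, 0.0942]
tcp_rot: [-2.221, 0.001, 2.222]
force: [0.8, -0.0, -0.2]
width: 0.003
```

Emit:
step_arm:
  rows:
    - {"translation": [0,0,0],"spin": 0}
    - {"translation": [0,0,-10],"spin": 0}
    - {"translation": [-40,0,-10],"spin": 0}
    - {"translation": [-80,0,-10],"spin": 0}
    - {"translation": [-120,0,-10],"spin": 0}
  hand: -0.5

```text
t: 3.03
tool_pos: [0.5091, -0.2678, 0.2147]
tcp_rot: [2.22, 0.003, -2.223]
force: [0.8, -0.5, 1.8]
width: 0.323
```

Emit:
step_arm:
  rows:
    - {"translation": [-10,-40,0],"spin": 0}
    - {"translation": [-20,-80,0],"spin": 0}
    - {"translation": [-20,-80,0],"spin": 0}
    - {"translation": [-20,-80,0],"spin": 0}

```text
t: 3.37
tool_pos: [0.51, -0.186, 0.2346]
tcp_rot: [2.221, 0.006, -2.217]
force: [-0.2, -1.0, -0.3]
width: 0.609
```

```bash
python3 - <<'E'
from h import *
s=status.get_obs(); print(s['t'],s['tool_pos'],R.from_rotvec(s['tcp_rot']).as_matrix().round(3))
p,d,m,T=grab('wrist'); np.savez('w2.npz',p=p,d=d,T=T); cv2.imwrite('pics/w2.png',p); W=cloud(d,m,T)
S=W.reshape(-1,3); 
L=S[(S[:,2]>.075)&(S[:,2]<.12)&(abs(S[:,0]-.496)<.05)&(abs(S[:,1]+.269)<.02)]; print('lever',len(L),L.mean(0))
# tubes per x slice
t=S[(S[:,2]>.070)&(S[:,2]<.085)&(S[:,1]>-.14)&(S[:,1]<-.094)]
for x in np.arange(.40,.60,.01):
    q=t[abs(t[:,0]-x)<.003]
    if len(q)>5: a=q[q[:,1]>-.116];b=q[q[:,1]<-.116]; print(round(x,2),a[:,1].mean().round(4) if len(a) else None,b[:,1].mean().round(4) if len(b) else None,len(a),len(b))
E
```

```text
3.3667 [ 0.50997605 -0.18599489  0.2346025 ] [[ 0.002  0.005 -1.   ]
 [ 0.    -1.    -0.005]
 [-1.    -0.    -0.002]]
lever 282 [ 0.48038587 -0.2683261   0.08930398]
0.41 None -0.1312 0 10
0.42 None -0.1331 0 17
0.44 -0.1007 -0.1364 11 9
0.45 -0.1037 -0.1336 47 7
0.46 -0.1071 -0.1269 88 78
0.47 -0.1073 -0.1271 87 86
0.48 -0.1073 -0.1268 92 91
0.49 -0.1073 -0.1273 97 96
0.5 -0.1074 -0.127 97 99
0.51 -0.1073 -0.1269 100 100
0.52 -0.1071 -0.1271 102 106
0.53 -0.1069 -0.1268 102 106
0.54 -0.1072 -0.127 115 110
0.55 -0.107 -0.1274 116 118
0.56 -0.1072 -0.1268 113 116
0.57 -0.107 -0.1267 124 119
0.58 -0.1071 -0.1266 59 38
```

View pics/w2.png

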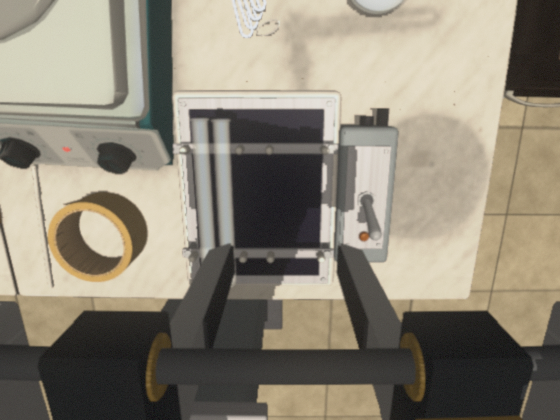

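Emit:
step_arm:
  rows:
    - {"translation": [0,-35,7],"spin": 0}
    - {"translation": [5,-69,14],"spin": 0}
    - {"translation": [40,-69,14],"spin": 0}
    - {"translation": [80,-69,14],"spin": 0}
    - {"translation": [100,-69,14],"spin": 0}

```text
t: 3.83
tool_pos: [0.4931, -0.1196, 0.1299]
tcp_rot: [2.218, 0.001, -2.225]
force: [-0.2, -1.0, -1.1]
width: 0.748
```

Emit:
step_arm:
  rows:
    - {"translation": [0,0,0],"spin": 0}
    - {"translation": [0,0,0],"spin": 0}

```text
t: 4.0
tool_pos: [0.4941, -0.12, 0.1329]
tcp_rot: [-2.218, -0.0, 2.224]
force: [0.7, -0.1, 1.2]
width: 0.75
```

Emit:
step_arm:
  rows:
    - {"translation": [30,-3,-1],"spin": 0}
    - {"translation": [55,-3,-1],"spin": 0}
    - {"translation": [69,-3,-1],"spin": 0}
    - {"translation": [69,-3,-1],"spin": 0}
    - {"translation": [69,-3,-1],"spin": 0}

```text
t: 4.42
tool_pos: [0.4961, -0.1169, 0.0656]
tcp_rot: [2.222, -0.0, -2.221]
force: [0.7, 0.0, 0.3]
width: 0.752
```

Emit:
step_arm:
  rows:
    - {"translation": [0,0,0],"spin": 0}
    - {"translation": [0,0,0],"spin": 0}
    - {"translation": [0,0,0],"spin": 0}
    - {"translation": [0,0,0],"spin": 0}
    - {"translation": [0,0,0],"spin": 0}
  hand: 1
  force: 6

```text
t: 4.83
tool_pos: [0.4955, -0.1165, 0.065]
tcp_rot: [2.222, 0.001, -2.22]
force: [-0.2, 0.2, 0.3]
width: 0.433
```

Emit:
step_arm:
  rows:
    - {"translation": [0,0,0],"spin": 0}
    - {"translation": [0,0,0],"spin": 0}
    - {"translation": [0,0,0],"spin": 0}

```text
t: 5.08
tool_pos: [0.4952, -0.1164, 0.0645]
tcp_rot: [2.221, 0.001, -2.221]
force: [-0.3, -0.3, 0.1]
width: 0.364
```

Emit:
step_arm:
  rows:
    - {"translation": [0,0,0],"spin": 0}
    - {"translation": [0,0,0],"spin": 0}
    - {"translation": [0,0,0],"spin": 0}

```text
t: 5.33
tool_pos: [0.4952, -0.1164, 0.0645]
tcp_rot: [2.221, 0.001, -2.221]
force: [-0.1, -0.8, 0.4]
width: 0.367
```

```bash
python3 - <<'E'
from h import *
s=status.get_obs(); print(s['t'],s['tool_pos'],s['width'],s['force'])
p,d,m,T=grab('wrist'); cv2.imwrite('pics/w3.png',p[60:400,80:420])
E
```

```text
5.3333 [ 0.49520964 -0.11639932  0.06447033] 0.3668565207921175 [-0.11901695 -0.78548931  0.36633354]
```

View pics/w3.png

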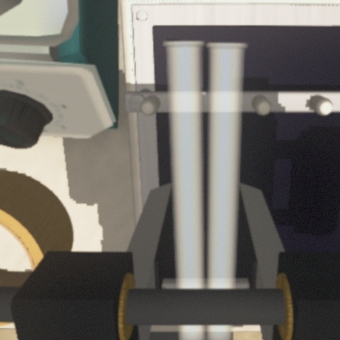

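Emit:
step_arm:
  rows:
    - {"translation": [-20,0,0],"spin": 0}
    - {"translation": [-55,0,0],"spin": 0}
    - {"translation": [-95,0,0],"spin": 0}
    - {"translation": [-135,0,0],"spin": 0}
    - {"translation": [-170,-10,0],"spin": 0}
  force: 10

```text
t: 5.8
tool_pos: [0.495, -0.1078, 0.237]
tcp_rot: [-2.222, 0.002, 2.22]
force: [0.2, -1.0, -0.4]
width: 0.363
```

Emit:
step_arm:
  rows:
    - {"translation": [-15,-30,0],"spin": 0}
    - {"translation": [-30,-65,0],"spin": 0}
    - {"translation": [-40,-105,0],"spin": 0}
    - {"translation": [-40,-145,0],"spin": 0}
    - {"translation": [-40,-185,0],"spin": 0}

```text
t: 6.22
tool_pos: [0.495, 0.0803, 0.2755]
tcp_rot: [2.224, 0.0, -2.219]
force: [1.5, -0.6, -0.8]
width: 0.366
```

Emit:
step_arm:
  rows:
    - {"translation": [0,-40,0],"spin": 0}
    - {"translation": [0,-75,0],"spin": 0}
    - {"translation": [0,-90,0],"spin": 0}
    - {"translation": [0,-90,0],"spin": 0}
    - {"translation": [0,-90,0],"spin": 0}

```text
t: 6.63
tool_pos: [0.4948, 0.169, 0.2743]
tcp_rot: [2.22, 0.003, -2.221]
force: [-0.1, -0.8, -1.0]
width: 0.362
```

```bash
python3 - <<'E'
from h import *
s=status.get_obs(); print(s['t'],s['tool_pos'],s['width'],s['qpos'].round(2))
p,d,m,T=grab('wrist'); np.savez('w4.npz',p=p,d=d,T=T); cv2.imwrite('pics/w4.png',p)
E
```

```text
6.6333 [0.49478766 0.16900162 0.2742908 ] 0.3618396785569655 [-0.06  0.15 -0.44  1.85  0.07  1.15 -2.09]
```

View pics/w4.png

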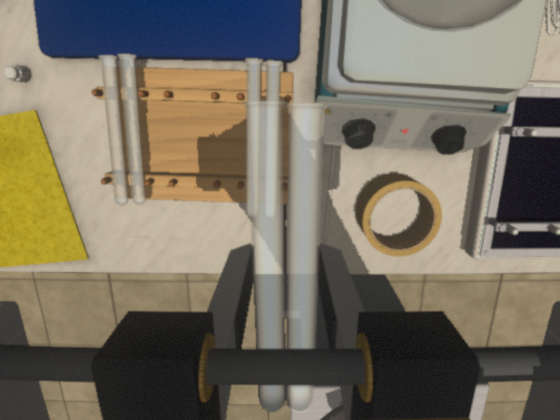

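```bash
cat > rk.py <<'E'
from h import *
import sys
def rack(uv,ids,m,T,z=.046):
    # ids: (sx, y_mm) of pins; returns origin, yaw
    A=at(uv,z,m,T)[:,:2]; B=np.array([(50e-3*a,b/1e3) for a,b in ids])
    ca,cb=A.mean(0),B.mean(0); H=(B-cb).T@(A-ca); yaw=np.arctan2(H[0,1]-H[1,0],H[0,0]+H[1,1])
    Rm=np.array([[np.cos(yaw),-np.sin(yaw)],[np.sin(yaw),np.cos(yaw)]]); o=ca-Rm@cb
    print('origin',o.round(4),'yaw',yaw.round(4),'resid mm',((A-(B@Rm.T+o))*1e3).round(1).tolist()); return o,yaw,Rm
def tubes(W,o,Rm,y0,ztop,x0=-.1,x1=.1):
    # points in a rack/unit frame near bay y0
    S=W.reshape(-1,3); q=(S[:,:2]-o)@Rm
    k=(abs(q[:,1]-y0)<.028)&(q[:,0]>x0)&(q[:,0]<x1)&(S[:,2]>ztop-.006)&(S[:,2]<ztop+.006); q=q[k]
    for x in np.arange(x0,x1+.001,.02):
        h=q[abs(q[:,0]-x)<.004]
        print(round(x,2),len(h),np.percentile(h[:,1]*1e3,[5,50,95]).round(1) if len(h)>9 else '')
    print('x ext',np.percentile(q[:,0]*1e3,[.5,99.5]).round(1) if len(q) else '')
E
python3 - <<'E'
from rk import *
z=np.load('w4.npz'); p,d,T=z['p'],z['d'],z['T']; m=vision.camera_model('wrist'); W=cloud(d,m,T)
g=p[55:215,80:310]; cv2.imwrite('pics/w4c.png',cv2.resize(g,None,fx=3.4,fy=3.4,interpolation=cv2.INTER_CUBIC))
o,yaw,Rm=rack([(97,93),(168,95),(216,96),(107,181),(173,184),(221,184)],[(1,106),(1,26+0),(1,-26),(-1,106),(-1,26),(-1,-26)],m,T)
for c in ((.08),(-.08)): tubes(W,o,Rm,c,.047)
S=W.reshape(-1,3); t=S[(S[:,2]>.275)&(S[:,2]<.31)&(abs(S[:,1]-.169)<.05)]
for x in np.arange(.40,.60,.02):
    q=t[abs(t[:,0]-x)<.003]; h=np.histogram(q[:,1],np.arange(.14,.201,.004)); print(x.round(2),h[0],np.median(q[:,2]).round(4))
E
```

```text
origin [0.5366 0.2704] yaw -0.0235 resid mm [[-0.4, -1.0], [-1.4, 1.2], [-1.5, 1.2], [1.9, -1.2], [0.1, 1.7], [1.3, -1.9]]
-0.1 0 
-0.08 10 [72.2 92.6 97.2]
-0.06 147 [67.5 79.3 98.6]
-0.04 154 [67.1 80.  98.4]
-0.02 166 [67.1 80.2 98.3]
0.0 179 [67.4 80.  98.4]
0.02 176 [66.6 86.4 98.4]
0.04 204 [66.1 78.9 97.2]
0.06 214 [65.4 78.3 97.4]
0.08 212 [65.7 85.2 97.2]
0.1 0 
x ext [-75.1  88.7]
-0.1 0 
-0.08 26 [-61.1 -58.7 -57.2]
-0.06 21 [-60.  -58.7 -57.4]
-0.04 14 [-58.9 -58.2 -57. ]
-0.02 8 
0.0 7 
0.02 0 
0.04 0 
0.06 212 [-91.8 -75.1 -59.1]
0.08 224 [-92.  -78.7 -59.2]
0.1 0 
x ext [-83.9  86.7]
0.4 [0 0 0 0 0 0 0 0 0 0 0 0 0 0 0] nan
0.42 [ 0  0  0 23 58 60 53 58 61 61 53 18  0  0  0] 0.286
0.44 [0 0 0 0 0 0 0 0 0 0 0 0 0 0 0] nan
0.46 [ 0  0  0 31 65 79 77 49 72 77 68 28  0  0  0] 0.2863
0.48 [ 0  0  0 49 78 82 82 52 85 85 78 38  0  0  0] 0.2863
0.5 [  0   0  39 181  88  89  89  79  87  89  88 194  28   0   0] 0.2868
0.52 [  0   0   0  63  94 102 100  58  93 107  96  55   0   0   0] 0.2866
0.54 [  0   0   0  69 107 114 116  63 114 113 106  66   0   0   0] 0.2867
0.56 [  0   0   0  80 120 127 133  51 122 124 124  80   0   0   0] 0.2868
0.58 [ 0  0  0 24 27 30 26 38 48 47 45 36  4  0  0] 0.2881
  return _methods._mean(a, axis=axis, dtype=dtype,
  ret = ret.dtype.type(ret / rcount)
```

View pics/w4c.png

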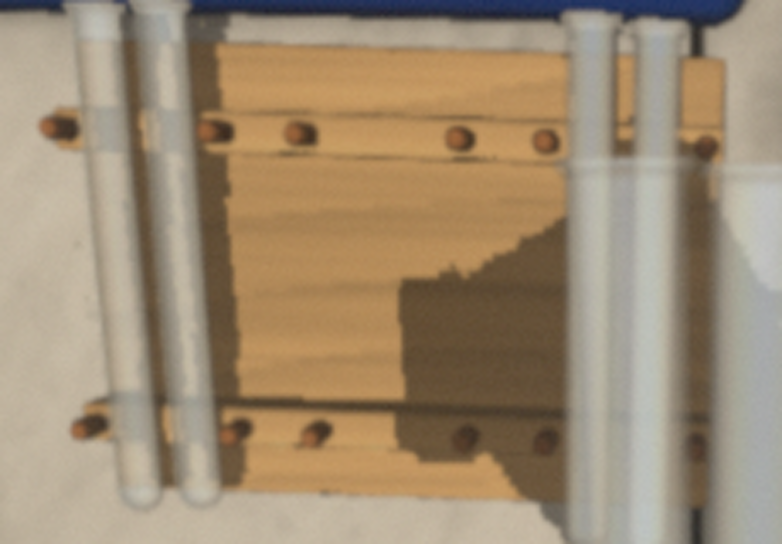

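```bash
python3 - <<'E'
from rk import *
z=np.load('w4.npz'); p,d,T=z['p'],z['d'],z['T']; m=vision.camera_model('wrist'); W=cloud(d,m,T)
c=np.array([(48,126),(205,130),(295,131),(456,137),(540,139),(703,145),(80,428),(230,430),(312,432),(463,437),(545,438),(697,443)])/3.4+[80,55]
ys=[106,54,26,-26,-54,-106]; o,yaw,Rm=rack(c,[(1,y) for y in ys]+[(-1,y) for y in ys],m,T)
for q in (.08,-.08): tubes(W,o,Rm,q,.047)
E
```

```text
origin [0.5375 0.2738] yaw -0.0278 resid mm [[-0.7, -1.1], [-1.1, 0.1], [-0.9, -0.8], [-1.5, -0.0], [-1.4, 1.3], [-1.8, 1.8], [0.7, -0.7], [1.3, -0.6], [1.4, -0.7], [1.1, -0.0], [1.6, 0.2], [1.3, 0.7]]
-0.1 0 
-0.08 20 [67.9 89.3 94.1]
-0.06 147 [63.7 75.8 95.1]
-0.04 156 [63.3 76.  94.7]
-0.02 164 [63.4 75.7 94.6]
0.0 183 [64.  76.6 94.9]
0.02 179 [63.2 83.  95.1]
0.04 200 [62.3 74.8 94.2]
0.06 211 [62.2 74.6 94.4]
0.08 211 [62.6 82.  93.9]
0.1 0 
x ext [-76.1  87.5]
-0.1 0 
-0.08 25 [-64.9 -62.5 -61. ]
-0.06 20 [-63.7 -62.4 -61.1]
-0.04 14 [-62.5 -61.3 -60.6]
-0.02 8 
0.0 7 
0.02 0 
0.04 0 
0.06 212 [-94.6 -81.6 -62.4]
0.08 224 [-95.1 -81.3 -62.3]
0.1 0 
x ext [-84.4  86.2]
```

Emit:
step_arm:
  rows:
    - {"translation": [0,-35,-14],"spin": 0.028}
    - {"translation": [0,-70,-29],"spin": 0.028}
    - {"translation": [10,-105,-43],"spin": 0.028}
    - {"translation": [45,-105,-43],"spin": 0.028}
    - {"translation": [80,-105,-43],"spin": 0.028}

```text
t: 7.1
tool_pos: [0.5392, 0.2745, 0.1942]
tcp_rot: [-2.209, 0.028, 2.205]
force: [0.4, 0.1, -1.3]
width: 0.36
```

Emit:
step_arm:
  rows:
    - {"translation": [40,0,0],"spin": 0}
    - {"translation": [75,0,0],"spin": 0}
    - {"translation": [95,0,0],"spin": 0}
    - {"translation": [95,0,0],"spin": 0}
    - {"translation": [95,0,0],"spin": 0}

```text
t: 7.52
tool_pos: [0.5381, 0.2722, 0.0993]
tcp_rot: [-2.206, 0.033, 2.209]
force: [-0.0, 0.5, 0.3]
width: 0.362
```

```bash
python3 - <<'E'
from h import *
s=status.get_obs(); r=R.from_rotvec(s['tcp_rot']).as_matrix(); print(s['t'],s['tool_pos'].round(4),r.round(3).tolist(), s['width'])
print((r.T@(np.array([.5375,.2738,.034])-s['tool_pos'])*1e3).round(1))
E
```

```text
7.5167 [0.5381 0.2722 0.0993] [[-0.001, -0.029, -1.0], [-0.001, -1.0, 0.029], [-1.0, 0.001, 0.001]] 0.36244549277773935
[65.3 -1.7  0.6]
```

Emit:
step_arm:
  rows:
    - {"translation": [25,-2,0],"spin": 0}
    - {"translation": [45,-2,0],"spin": 0}
    - {"translation": [58,-2,0],"spin": 0}
    - {"translation": [65,-2,0],"spin": 0}
    - {"translation": [65,-2,0],"spin": 0}

```text
t: 7.93
tool_pos: [0.5382, 0.2752, 0.0345]
tcp_rot: [-2.207, 0.031, 2.208]
force: [-0.2, -0.4, -0.7]
width: 0.366
```

Emit:
step_arm:
  rows:
    - {"translation": [0,0,0],"spin": 0}
    - {"translation": [0,0,0],"spin": 0}

```text
t: 8.1
tool_pos: [0.5388, 0.276, 0.0359]
tcp_rot: [-2.209, 0.029, 2.205]
force: [0.3, -0.4, 0.1]
width: 0.364
```

Emit:
step_arm:
  rows:
    - {"translation": [2,1.5,0],"spin": 0}
    - {"translation": [2,1.5,0],"spin": 0}
    - {"translation": [2,1.5,0],"spin": 0}

```text
t: 8.35
tool_pos: [0.5381, 0.274, 0.0329]
tcp_rot: [-2.208, 0.03, 2.207]
force: [0.0, 0.4, -0.3]
width: 0.365
```

Emit:
step_arm:
  rows:
    - {"translation": [0,0,0],"spin": 0}
    - {"translation": [0,0,0],"spin": 0}
    - {"translation": [0,0,0],"spin": 0}
    - {"translation": [0,0,0],"spin": 0}
  hand: -0.2

```text
t: 8.68
tool_pos: [0.5379, 0.2742, 0.0326]
tcp_rot: [-2.208, 0.03, 2.208]
force: [-0.1, 0.1, -0.1]
width: 0.586
```

```bash
python3 - <<'E'
from h import *
s=status.get_obs(); print(s['tool_pos'],s['width'],s['force'])
p,d,m,T=grab('wrist'); cv2.imwrite('pics/w5.png',p[0:340,100:480])
E
```

```text
[0.53794427 0.27416541 0.03255646] 0.5857334277865297 [-0.09134869  0.10150339 -0.08306471]
```

View pics/w5.png

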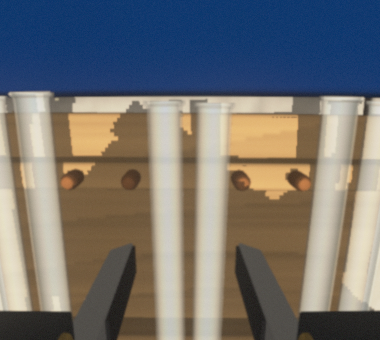

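Emit:
step_arm:
  rows:
    - {"translation": [-20,0,0],"spin": 0}
    - {"translation": [-60,0,0],"spin": 0}
    - {"translation": [-100,0,0],"spin": 0}
    - {"translation": [-130,25,0],"spin": 0}
    - {"translation": [-130,60,0],"spin": 0}
  hand: -0.5

```text
t: 9.15
tool_pos: [0.5383, 0.2181, 0.1687]
tcp_rot: [-2.216, 0.02, 2.199]
force: [1.0, -0.5, 0.6]
width: 0.75
```

Emit:
step_arm:
  rows:
    - {"translation": [0,19,0],"spin": 0}
    - {"translation": [0,19,0],"spin": 0}
    - {"translation": [0,19,0],"spin": 0}

```text
t: 9.4
tool_pos: [0.536, 0.194, 0.1628]
tcp_rot: [-2.207, 0.033, 2.206]
force: [0.2, -0.2, -0.5]
width: 0.751
```

```bash
cat >> rk.py <<'E'
def rm(y): return np.array([[np.cos(y),-np.sin(y)],[np.sin(y),np.cos(y)]])
def goal(xyz):
    s=status.get_obs(); r=R.from_rotvec(s['tcp_rot']).as_matrix()
    print('t',s['t'],'pos',s['tool_pos'].round(4),'yaw of -y_tool',np.arctan2(r[0,1],-r[1,1]).round(4)*1,'w',s['width'],'move mm',(r.T@(np.array(xyz)-s['tool_pos'])*1e3).round(1))
E
python3 - <<'E'
from rk import *
goal([.535,.195,.031])
p,d,m,T=grab('wrist'); np.savez('w6.npz',p=p,d=d,T=T); W=cloud(d,m,T)
o=np.array([.5375,.2738]); 
for y in (-.08,0): tubes(W,o,rm(-.028),y,.047)
E
```

```text
t 9.4 pos [0.536  0.194  0.1628] yaw of -y_tool -0.0293 w 0.7510037270390768 move mm [131.8  -1.    1.1]
-0.1 0 
-0.08 222 [-93.4 -77.3 -61.3]
-0.06 247 [-94.  -81.5 -61.7]
-0.04 259 [-93.7 -81.5 -62. ]
-0.02 283 [-94.4 -74.5 -61.6]
0.0 301 [-94.1 -74.6 -62. ]
0.02 323 [-93.9 -81.4 -62.2]
0.04 347 [-94.5 -74.9 -61.8]
0.06 366 [-94.3 -75.  -62.2]
0.08 408 [-94.7 -81.4 -61.8]
0.1 0 
x ext [-87.1  85.9]
-0.1 0 
-0.08 12 [-17.9 -16.2 -15.1]
-0.06 20 [11.7 14.  15.7]
-0.04 139 [-4.7  7.6 15.4]
-0.02 273 [-17.1   2.   14.3]
0.0 297 [-17.5  -4.6  14.6]
0.02 314 [-17.3  -1.   14.8]
0.04 339 [-18.2  -4.6  15.2]
0.06 368 [-18.2  -5.2  15.3]
0.08 381 [-18.7  -5.2  15.6]
0.1 0 
x ext [-57.8  84.1]
```

Emit:
step_arm:
  rows:
    - {"translation": [35,-2,1],"spin": 0}
    - {"translation": [70,-2,1],"spin": 0}
    - {"translation": [105,-2,1],"spin": 0}
    - {"translation": [130,-2,1],"spin": 0}
    - {"translation": [130,-2,1],"spin": 0}

```text
t: 9.87
tool_pos: [0.5317, 0.1975, 0.0277]
tcp_rot: [-2.202, 0.03, 2.217]
force: [-1.7, -0.8, -0.6]
width: 0.75
```

Emit:
step_arm:
  rows:
    - {"translation": [0,0,0],"spin": 0}

```text
t: 9.95
tool_pos: [0.5339, 0.1983, 0.0318]
tcp_rot: [-2.206, 0.028, 2.212]
force: [0.9, 0.1, 0.4]
width: 0.753
```

Adjust y by about -2 mm and grip.

Emit:
step_arm:
  rows:
    - {"translation": [0,2,0],"spin": 0}
    - {"translation": [0,2,0],"spin": 0}
    - {"translation": [0,2,0],"spin": 0}
    - {"translation": [0,2,0],"spin": 0}
    - {"translation": [0,2,0],"spin": 0}
  hand: 1
  force: 6

```text
t: 10.37
tool_pos: [0.5353, 0.1952, 0.0334]
tcp_rot: [-2.209, 0.03, 2.206]
force: [0.1, -0.2, 0.6]
width: 0.433
```

Emit:
step_arm:
  rows:
    - {"translation": [0,0,0],"spin": 0}
    - {"translation": [0,0,0],"spin": 0}
    - {"translation": [0,0,0],"spin": 0}
    - {"translation": [0,0,0],"spin": 0}
    - {"translation": [0,0,0],"spin": 0}

```text
t: 10.78
tool_pos: [0.5349, 0.1952, 0.0326]
tcp_rot: [-2.208, 0.03, 2.208]
force: [0.9, 1.3, 1.5]
width: 0.363
```

Emit:
step_arm:
  rows:
    - {"translation": [-20,0,0],"spin": 0}
    - {"translation": [-60,0,0],"spin": 0}
    - {"translation": [-100,0,0],"spin": 0}
    - {"translation": [-140,0,0],"spin": 0}
    - {"translation": [-180,0,0],"spin": 0}
  force: 10

```text
t: 11.2
tool_pos: [0.5341, 0.1951, 0.2143]
tcp_rot: [-2.207, 0.03, 2.209]
force: [0.8, -0.3, 0.4]
width: 0.36
```

Emit:
step_arm:
  rows:
    - {"translation": [-15,30,15],"spin": 0}
    - {"translation": [-30,65,30],"spin": -0.01}
    - {"translation": [-45,105,30],"spin": -0.02}
    - {"translation": [-45,145,30],"spin": -0.03}
    - {"translation": [-45,185,30],"spin": -0.03}

```text
t: 11.62
tool_pos: [0.4995, 0.0093, 0.2587]
tcp_rot: [2.222, 0.004, -2.217]
force: [0.8, -0.3, -0.2]
width: 0.363
```

Emit:
step_arm:
  rows:
    - {"translation": [0,40,0],"spin": 0}
    - {"translation": [0,80,0],"spin": 0}
    - {"translation": [0,120,0],"spin": 0}
    - {"translation": [0,160,0],"spin": 0}
    - {"translation": [0,195,0],"spin": 0}

```text
t: 12.03
tool_pos: [0.4995, -0.1866, 0.2575]
tcp_rot: [2.22, 0.002, -2.221]
force: [0.8, -0.1, 0.1]
width: 0.356
```

Emit:
step_arm:
  rows:
    - {"translation": [0,10,0],"spin": 0}
    - {"translation": [0,10,0],"spin": 0}
    - {"translation": [0,10,0],"spin": 0}

```text
t: 12.28
tool_pos: [0.5001, -0.1936, 0.2572]
tcp_rot: [2.22, 0.003, -2.221]
force: [-0.6, -0.6, -0.5]
width: 0.358
```

```bash
python3 - <<'E'
from rk import *
goal([.4957,-.196,.120])
E
```

```text
t 12.2833 pos [ 0.5001 -0.1936  0.2572] yaw of -y_tool 0.002 w 0.358431448295302 move mm [137.2   2.5   4.4]
```

Emit:
step_arm:
  rows:
    - {"translation": [35,2,4],"spin": 0}
    - {"translation": [70,2,4],"spin": 0}
    - {"translation": [110,2,4],"spin": 0}
    - {"translation": [145,2,4],"spin": 0}
    - {"translation": [145,2,4],"spin": 0}

```text
t: 12.7
tool_pos: [0.4931, -0.1928, 0.1071]
tcp_rot: [2.212, 0.01, -2.229]
force: [-1.3, 0.6, -1.6]
width: 0.363
```

Emit:
step_arm:
  rows:
    - {"translation": [0,0,0],"spin": 0}
    - {"translation": [0,0,0],"spin": 0}
    - {"translation": [0,0,0],"spin": 0}

```text
t: 12.95
tool_pos: [0.4978, -0.1958, 0.1149]
tcp_rot: [2.223, 0.003, -2.216]
force: [-0.7, -0.1, 0.6]
width: 0.364
```

```bash
python3 - <<'E'
from rk import *
goal([.4957,-.196,.065])
E
```

```text
t 12.95 pos [ 0.4978 -0.1958  0.1149] yaw of -y_tool 0.0033 w 0.3644642703191845 move mm [49.9  0.1  2.3]
```

Emit:
step_arm:
  rows:
    - {"translation": [20,0,2],"spin": 0}
    - {"translation": [38,0,2],"spin": 0}
    - {"translation": [48,0,2],"spin": 0}
    - {"translation": [48,0,2],"spin": 0}
    - {"translation": [48,0,2],"spin": 0}

```text
t: 13.37
tool_pos: [0.4949, -0.196, 0.0655]
tcp_rot: [2.221, 0.003, -2.219]
force: [0.3, -1.1, 0.9]
width: 0.363
```

Emit:
step_arm:
  rows:
    - {"translation": [0,0,0],"spin": 0}
    - {"translation": [0,0,0],"spin": 0}

```text
t: 13.53
tool_pos: [0.495, -0.1961, 0.0656]
tcp_rot: [2.222, 0.003, -2.218]
force: [0.0, 0.5, -0.6]
width: 0.362
```

Emit:
step_arm:
  rows:
    - {"translation": [0.5,0,0],"spin": 0}
    - {"translation": [0.5,0,0],"spin": 0}
    - {"translation": [0.5,0,0],"spin": 0}
    - {"translation": [0.5,0,0],"spin": 0}
  hand: -0.2

```text
t: 13.87
tool_pos: [0.4944, -0.196, 0.0642]
tcp_rot: [2.22, 0.003, -2.22]
force: [0.6, 0.7, -0.7]
width: 0.589
```

Emit:
step_arm:
  rows:
    - {"translation": [-20,0,0],"spin": 0}
    - {"translation": [-60,0,0],"spin": 0}
    - {"translation": [-100,0,0],"spin": 0}
    - {"translation": [-140,0,0],"spin": 0}
    - {"translation": [-180,0,0],"spin": 0}
  hand: -0.5

```text
t: 14.28
tool_pos: [0.4939, -0.1958, 0.2461]
tcp_rot: [2.22, 0.003, -2.22]
force: [1.7, -0.1, -0.3]
width: 0.749
```

Emit:
step_arm:
  rows:
    - {"translation": [-10,-10,0],"spin": 0}
    - {"translation": [-10,-10,0],"spin": 0}

```text
t: 14.45
tool_pos: [0.4959, -0.185, 0.2576]
tcp_rot: [2.225, 0.002, -2.213]
force: [-0.6, -0.2, -0.5]
width: 0.752
```

```bash
python3 - <<'E'
from rk import *
goal([.5,.16,.27])
p,d,m,T=grab('wrist'); W=cloud(d,m,T); np.savez('w7.npz',p=p,d=d,T=T); cv2.imwrite('pics/w7.png',p)
tubes(W,np.array([.4957,-.156]),rm(0),-.04,.079)
p,d,m,T=grab('top'); W=cloud(d,m,T); tubes(W,np.array([.5375,.2738]),rm(-.028),.08,.047); cv2.imwrite('pics/t2.png',cv2.resize(p[180:290,150:390],None,fx=3.3,fy=3.3,interpolation=cv2.INTER_CUBIC))
E
```

```text
t 14.45 pos [ 0.4959 -0.185   0.2576] yaw of -y_tool 0.0036 w 0.7520720442457072 move mm [ -12.9 -345.    -5.4]
-0.1 0 
-0.08 172 [-52.4 -38.4 -26.4]
-0.06 183 [-53.1 -41.3 -25.3]
-0.04 185 [-52.6 -37.9 -25.3]
-0.02 202 [-53.2 -37.7 -25.3]
0.0 211 [-53.8 -37.5 -25.2]
0.02 226 [-54.3 -37.3 -25.2]
0.04 234 [-54.3 -39.6 -25.2]
0.06 276 [-63.6 -39.9 -16.4]
0.08 287 [-55.  -41.4 -24.3]
0.1 0 
x ext [-88.2  84.8]
-0.1 0 
-0.08 8 
-0.06 20 [64.4 83.8 94.3]
-0.04 23 [63.6 83.7 94.2]
-0.02 19 [62.8 75.5 96.1]
0.0 16 [65.9 84.2 94.9]
0.02 19 [67.3 84.1 94.4]
0.04 21 [62.2 71.1 91.6]
0.06 23 [63.  77.  93.8]
0.08 20 [63.1 83.1 96.1]
0.1 0 
x ext [-78.2  88.2]
```

View pics/t2.png

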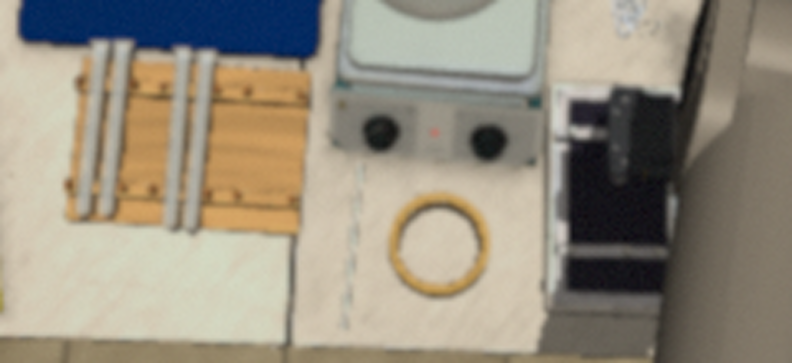

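Emit:
step_arm:
  rows:
    - {"translation": [0,-40,0],"spin": 0}
    - {"translation": [0,-80,0],"spin": 0}
    - {"translation": [0,-120,0],"spin": 0}
    - {"translation": [0,-160,0],"spin": 0}
    - {"translation": [0,-200,0],"spin": 0}

```text
t: 14.97
tool_pos: [0.4926, 0.0153, 0.2523]
tcp_rot: [2.218, 0.002, -2.223]
force: [0.8, -0.2, -0.7]
width: 0.748
```

Emit:
step_arm:
  rows:
    - {"translation": [0,-40,0],"spin": 0}
    - {"translation": [0,-80,0],"spin": 0}
    - {"translation": [0,-120,0],"spin": 0}
    - {"translation": [0,-160,-5],"spin": 0}
    - {"translation": [0,-198,-15],"spin": 0}

```text
t: 15.38
tool_pos: [0.5069, 0.2137, 0.2524]
tcp_rot: [2.217, 0.003, -2.222]
force: [1.6, -0.5, 0.6]
width: 0.752
```

Emit:
step_arm:
  rows:
    - {"translation": [20,-35,-10],"spin": 0.01}
    - {"translation": [40,-70,-20],"spin": 0.02}
    - {"translation": [60,-105,-28],"spin": 0.03}
    - {"translation": [80,-140,-33],"spin": 0.03}
    - {"translation": [90,-140,-33],"spin": 0.03}

```text
t: 15.8
tool_pos: [0.5381, 0.3581, 0.1589]
tcp_rot: [-2.204, 0.023, 2.217]
force: [-1.9, -0.3, -0.2]
width: 0.745
```

Emit:
step_arm:
  rows:
    - {"translation": [0,0,0],"spin": 0}
    - {"translation": [0,0,0],"spin": 0}

```text
t: 15.97
tool_pos: [0.5401, 0.3511, 0.162]
tcp_rot: [-2.205, 0.032, 2.212]
force: [0.3, -0.0, -0.2]
width: 0.75
```

```bash
python3 - <<'E'
from rk import *
goal([.5437,.3527,.0325])
p,d,m,T=grab('wrist'); W=cloud(d,m,T); np.savez('w8.npz',p=p,d=d,T=T); cv2.imwrite('pics/w8.png',p)
for y in(.08,0): tubes(W,np.array([.5375,.2738]),rm(-.028),y,.047)
E
```

```text
t 15.9667 pos [0.5401 0.3511 0.162 ] yaw of -y_tool -0.027 w 0.7495907860042641 move mm [129.5  -2.   -4. ]
-0.1 0 
-0.08 27 [67.6 89.8 95.1]
-0.06 244 [64.6 84.3 96. ]
-0.04 267 [64.  84.2 96.6]
-0.02 279 [64.3 84.1 96.2]
0.0 305 [63.7 83.2 96.7]
0.02 316 [63.9 76.4 96.2]
0.04 349 [63.5 83.  95.9]
0.06 377 [63.5 76.5 95.6]
0.08 415 [63.  76.5 96. ]
0.1 0 
x ext [-75.6  87.4]
-0.1 0 
-0.08 6 
-0.06 27 [-16.6 -14.7 -12.2]
-0.04 149 [-15.8  -8.5   4.9]
-0.02 277 [-15.4  -2.9  15.6]
0.0 301 [-15.6  -3.8  15.5]
0.02 328 [-15.9  -3.2  16.6]
0.04 344 [-15.9  -3.5  16.9]
0.06 386 [-16.4   4.1  17.2]
0.08 417 [-16.8   4.1  17.6]
0.1 0 
x ext [-56.9  83.8]
```

Emit:
step_arm:
  rows:
    - {"translation": [35,-3,-4],"spin": 0}
    - {"translation": [70,-3,-4],"spin": 0}
    - {"translation": [105,-3,-4],"spin": 0}
    - {"translation": [125,-3,-4],"spin": 0}
    - {"translation": [129,-3,-4],"spin": 0}

```text
t: 16.43
tool_pos: [0.5441, 0.3522, 0.0323]
tcp_rot: [-2.205, 0.035, 2.211]
force: [-0.1, -1.1, -0.5]
width: 0.75
```

Emit:
step_arm:
  rows:
    - {"translation": [0,0,0],"spin": 0}
    - {"translation": [0,0,0],"spin": 0}

```text
t: 16.6
tool_pos: [0.546, 0.355, 0.0369]
tcp_rot: [-2.209, 0.03, 2.205]
force: [-0.0, 0.2, 1.2]
width: 0.751
```

Emit:
step_arm:
  rows:
    - {"translation": [3,1,1],"spin": 0}
    - {"translation": [3,1,1],"spin": 0}
    - {"translation": [3,1,1],"spin": 0}

```text
t: 16.85
tool_pos: [0.5444, 0.3542, 0.0332]
tcp_rot: [-2.209, 0.03, 2.206]
force: [-0.3, -0.7, -0.0]
width: 0.749
```

Emit:
step_arm:
  rows:
    - {"translation": [0,0,0],"spin": 0}
    - {"translation": [0,0,0],"spin": 0}
    - {"translation": [0,0,0],"spin": 0}
    - {"translation": [0,0,0],"spin": 0}
    - {"translation": [0,0,0],"spin": 0}
  hand: 1
  force: 6

```text
t: 17.27
tool_pos: [0.5439, 0.3541, 0.032]
tcp_rot: [-2.208, 0.03, 2.208]
force: [0.1, 0.4, -0.5]
width: 0.432
```

Emit:
step_arm:
  rows:
    - {"translation": [0,0,0],"spin": 0}
    - {"translation": [0,0,0],"spin": 0}
    - {"translation": [0,0,0],"spin": 0}
    - {"translation": [0,0,0],"spin": 0}
    - {"translation": [0,0,0],"spin": 0}

```text
t: 17.68
tool_pos: [0.5439, 0.3541, 0.032]
tcp_rot: [-2.208, 0.03, 2.208]
force: [0.7, 0.3, -0.1]
width: 0.362
```

Emit:
step_arm:
  rows:
    - {"translation": [-20,0,0],"spin": 0}
    - {"translation": [-60,0,0],"spin": 0}
    - {"translation": [-100,0,0],"spin": 0}
    - {"translation": [-140,0,0],"spin": 0}
    - {"translation": [-180,0,0],"spin": 0}
  force: 10

```text
t: 18.1
tool_pos: [0.5435, 0.3539, 0.214]
tcp_rot: [-2.208, 0.03, 2.208]
force: [0.7, 0.1, -0.0]
width: 0.364
```

Emit:
step_arm:
  rows:
    - {"translation": [-15,25,20],"spin": 0}
    - {"translation": [-30,60,40],"spin": -0.01}
    - {"translation": [-45,95,40],"spin": -0.02}
    - {"translation": [-45,135,40],"spin": -0.03}
    - {"translation": [-45,175,40],"spin": -0.03}

```text
t: 18.52
tool_pos: [0.4988, 0.1791, 0.2582]
tcp_rot: [2.222, 0.005, -2.217]
force: [2.2, -0.3, -0.9]
width: 0.363
```

Emit:
step_arm:
  rows:
    - {"translation": [0,40,0],"spin": 0}
    - {"translation": [0,80,0],"spin": 0}
    - {"translation": [0,120,0],"spin": 0}
    - {"translation": [0,160,0],"spin": 0}
    - {"translation": [0,200,0],"spin": 0}

```text
t: 18.93
tool_pos: [0.4992, -0.0217, 0.2573]
tcp_rot: [2.221, 0.003, -2.219]
force: [1.5, 0.9, -0.3]
width: 0.361
```

Emit:
step_arm:
  rows:
    - {"translation": [0,40,0],"spin": 0}
    - {"translation": [0,75,0],"spin": 0}
    - {"translation": [0,95,0],"spin": 0}
    - {"translation": [0,95,0],"spin": 0}
    - {"translation": [0,95,0],"spin": 0}

```text
t: 19.35
tool_pos: [0.4997, -0.1156, 0.2569]
tcp_rot: [2.221, 0.001, -2.221]
force: [-0.4, 0.4, -0.7]
width: 0.362
```

```bash
python3 - <<'E'
from rk import *
goal([.4957,-.116,.115])
E
```

```text
t 19.35 pos [ 0.4997 -0.1156  0.2569] yaw of -y_tool 0.0006 w 0.3617268095626176 move mm [141.9   0.5   4. ]
```

Emit:
step_arm:
  rows:
    - {"translation": [35,0,4],"spin": 0}
    - {"translation": [70,0,4],"spin": 0}
    - {"translation": [105,0,4],"spin": 0}
    - {"translation": [140,0,4],"spin": 0}
    - {"translation": [140,0,4],"spin": 0}

```text
t: 19.77
tool_pos: [0.4927, -0.1127, 0.1119]
tcp_rot: [2.212, 0.008, -2.228]
force: [-1.2, -0.2, -1.0]
width: 0.364
```

Emit:
step_arm:
  rows:
    - {"translation": [0,0,0],"spin": 0}
    - {"translation": [0,0,0],"spin": 0}
    - {"translation": [0,0,0],"spin": 0}

```text
t: 20.02
tool_pos: [0.4974, -0.1145, 0.1192]
tcp_rot: [2.223, 0.003, -2.216]
force: [-0.1, -0.1, 0.4]
width: 0.365
```

```bash
python3 - <<'E'
from rk import *
goal([.4957,-.116,.065])
E
```

```text
t 20.0167 pos [ 0.4974 -0.1145  0.1192] yaw of -y_tool 0.0032 w 0.3651386244095557 move mm [54.2  1.5  1.8]
```

Emit:
step_arm:
  rows:
    - {"translation": [20,1,2],"spin": 0}
    - {"translation": [40,1,2],"spin": 0}
    - {"translation": [52,1,2],"spin": 0}
    - {"translation": [52,1,2],"spin": 0}
    - {"translation": [52,1,2],"spin": 0}

```text
t: 20.43
tool_pos: [0.4946, -0.1158, 0.0663]
tcp_rot: [2.221, 0.003, -2.219]
force: [0.3, 0.1, 0.1]
width: 0.363
```

Emit:
step_arm:
  rows:
    - {"translation": [0,0,0],"spin": 0}
    - {"translation": [0,0,0],"spin": 0}

```text
t: 20.6
tool_pos: [0.4949, -0.1159, 0.0665]
tcp_rot: [2.222, 0.002, -2.217]
force: [0.3, 0.0, -0.2]
width: 0.365
```

Emit:
step_arm:
  rows:
    - {"translation": [1.5,0,0],"spin": 0}
    - {"translation": [1.5,0,0],"spin": 0}

```text
t: 20.77
tool_pos: [0.4942, -0.1159, 0.064]
tcp_rot: [2.221, 0.003, -2.219]
force: [-0.9, -0.2, 0.4]
width: 0.366
```

Emit:
step_arm:
  rows:
    - {"translation": [0,0,0],"spin": 0}
    - {"translation": [0,0,0],"spin": 0}
    - {"translation": [0,0,0],"spin": 0}
    - {"translation": [0,0,0],"spin": 0}
  hand: -0.2

```text
t: 21.1
tool_pos: [0.4939, -0.1158, 0.0635]
tcp_rot: [2.22, 0.003, -2.22]
force: [-0.6, 0.5, -0.2]
width: 0.595
```

Emit:
step_arm:
  rows:
    - {"translation": [-20,0,0],"spin": 0}
    - {"translation": [-60,0,0],"spin": 0}
    - {"translation": [-100,0,0],"spin": 0}
    - {"translation": [-140,0,0],"spin": 0}
    - {"translation": [-180,0,0],"spin": 0}

```text
t: 21.52
tool_pos: [0.4934, -0.1156, 0.2455]
tcp_rot: [2.22, 0.004, -2.22]
force: [0.1, 0.2, 0.5]
width: 0.602
```

Emit:
step_arm:
  rows:
    - {"translation": [0,40,0],"spin": 0}
    - {"translation": [0,70,0],"spin": 0}
    - {"translation": [0,70,0],"spin": 0}
    - {"translation": [0,70,0],"spin": 0}
  hand: 1

```text
t: 21.85
tool_pos: [0.4937, -0.1873, 0.2434]
tcp_rot: [-2.221, 0.0, 2.222]
force: [0.3, 0.7, -0.5]
width: 0.351
```

```bash
python3 - <<'E'
from rk import *
goal([.446,-.269,.093])
p,d,m,T=grab('wrist'); W=cloud(d,m,T); np.savez('w9.npz',p=p,d=d,T=T); cv2.imwrite('pics/w9.png',p)
for y in (.04,-.04): tubes(W,np.array([.4957,-.156]),rm(0),y,.079)
S=W.reshape(-1,3); L=S[(S[:,2]>.075)&(S[:,2]<.12)&(abs(S[:,0]-.496)<.05)&(abs(S[:,1]+.269)<.02)]; print('lever',len(L),L.mean(0))
E
```

```text
t 21.85 pos [ 0.4937 -0.1873  0.2434] yaw of -y_tool -0.0002 w 0.3506113346166329 move mm [150.4  81.7  47.7]
-0.1 0 
-0.08 104 [32.3 45.8 54.5]
-0.06 199 [26.6 43.  55.6]
-0.04 208 [26.5 41.8 54.4]
-0.02 220 [26.5 40.3 54.5]
0.0 223 [25.8 38.7 54.9]
0.02 247 [25.6 42.3 54.6]
0.04 259 [25.6 41.9 55. ]
0.06 309 [16.7 37.8 56.7]
0.08 243 [24.2 36.6 55.4]
0.1 0 
x ext [-80.7  81.8]
-0.1 0 
-0.08 179 [-52.3 -37.6 -26. ]
-0.06 198 [-52.8 -37.5 -25.1]
-0.04 205 [-53.5 -37.4 -25.2]
-0.02 219 [-53.2 -41.2 -25.3]
0.0 232 [-53.8 -39.6 -25.4]
0.02 247 [-54.4 -38.1 -25.5]
0.04 256 [-54.  -37.9 -24.7]
0.06 318 [-64.1 -41.6 -16.4]
0.08 297 [-55.1 -37.7 -24. ]
0.1 0 
x ext [-88.2  85. ]
lever 262 [ 0.48028826 -0.26825647  0.0894816 ]
```

View pics/w9.png

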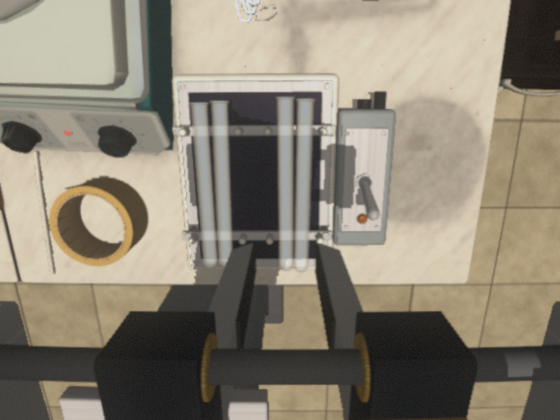

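Emit:
step_arm:
  rows:
    - {"translation": [0,35,20],"spin": 0}
    - {"translation": [0,70,40],"spin": 0}
    - {"translation": [25,82,50],"spin": 0}
    - {"translation": [60,82,50],"spin": 0}
    - {"translation": [95,82,50],"spin": 0}

```text
t: 22.32
tool_pos: [0.4443, -0.268, 0.148]
tcp_rot: [2.222, 0.001, -2.218]
force: [1.0, 0.0, -0.9]
width: 0.005
```

Emit:
step_arm:
  rows:
    - {"translation": [30,0,0],"spin": 0}
    - {"translation": [50,0,0],"spin": 0}
    - {"translation": [55,0,0],"spin": 0}
    - {"translation": [55,0,0],"spin": 0}
    - {"translation": [55,0,0],"spin": 0}

```text
t: 22.73
tool_pos: [0.445, -0.2674, 0.0943]
tcp_rot: [2.22, 0.004, -2.219]
force: [-0.9, -0.8, 0.5]
width: 0.004
```

Emit:
step_arm:
  rows:
    - {"translation": [0,1,-15],"spin": 0}
    - {"translation": [0,1,-27],"spin": 0}
    - {"translation": [0,1,-37],"spin": 0}
    - {"translation": [0,1,-46],"spin": 0}
    - {"translation": [0,1,-50],"spin": 0}

```text
t: 23.15
tool_pos: [0.4964, -0.2685, 0.0942]
tcp_rot: [2.221, 0.004, -2.217]
force: [-0.0, -0.0, -0.3]
width: 0.009
```

Emit:
step_arm:
  rows:
    - {"translation": [0,0,0],"spin": 0}
    - {"translation": [0,0,10],"spin": 0}
    - {"translation": [-40,0,10],"spin": 0}
    - {"translation": [-80,0,10],"spin": 0}
    - {"translation": [-120,0,10],"spin": 0}

```text
t: 23.57
tool_pos: [0.4823, -0.2686, 0.2145]
tcp_rot: [2.219, 0.003, -2.223]
force: [1.9, -1.3, 0.4]
width: 0.008
```

Emit:
step_arm:
  rows:
    - {"translation": [-40,0,0],"spin": 0}
    - {"translation": [-60,0,0],"spin": 0}
    - {"translation": [-60,0,0],"spin": 0}
    - {"translation": [-60,0,0],"spin": 0}

```text
t: 23.9
tool_pos: [0.4836, -0.2691, 0.2745]
tcp_rot: [2.222, 0.001, -2.218]
force: [0.3, -0.7, -0.5]
width: 0.004
```

```bash
python3 - <<'E'
from rk import *
goal([.5,.2,.27])
p,d,m,T=grab('wrist'); W=cloud(d,m,T); cv2.imwrite('pics/w10.png',p)
S=W.reshape(-1,3); L=S[(S[:,2]>.075)&(S[:,2]<.12)&(abs(S[:,0]-.496)<.05)&(abs(S[:,1]+.269)<.02)]; print('lever',len(L),L.mean(0))
for y in (.04,-.04): tubes(W,np.array([.4957,-.156]),rm(0),y,.079)
p2,d,m,T=grab('top'); W=cloud(d,m,T); cv2.imwrite('pics/fin.png',np.hstack([cv2.resize(p2[180:290,150:300],None,fx=2.6,fy=2.6),cv2.resize(p[60:340,140:480],(346,286))]))
tubes(W,np.array([.5375,.2738]),rm(-.028),0,.047)
E
```

```text
t 23.9 pos [ 0.4836 -0.2691  0.2745] yaw of -y_tool 0.0021 w 0.0036796112149196127 move mm [   4.  -469.1  -17.4]
lever 153 [ 0.51548403 -0.2700935   0.09307272]
-0.1 0 
-0.08 114 [28.5 43.9 53.1]
-0.06 171 [25.7 38.8 54.8]
-0.04 171 [26.5 42.6 53.5]
-0.02 176 [26.9 42.3 54.1]
0.0 187 [25.5 42.5 53.9]
0.02 208 [24.6 42.1 54.1]
0.04 219 [24.4 36.9 53.6]
0.06 249 [19.6 37.1 56.8]
0.08 207 [23.7 35.8 54.9]
0.1 0 
x ext [-81.7  81.9]
-0.1 0 
-0.08 158 [-52.8 -39.4 -26.1]
-0.06 177 [-53.5 -38.3 -24.6]
-0.04 179 [-53.7 -41.5 -25.9]
-0.02 188 [-53.5 -38.1 -25.6]
0.0 192 [-54.2 -41.2 -25.6]
0.02 206 [-54.1 -41.2 -25.2]
0.04 226 [-54.8 -41.2 -25.5]
0.06 261 [-63.7 -41.2 -16.2]
0.08 237 [-55.3 -41.6 -24.9]
0.1 0 
x ext [-88.   85.3]
-0.1 0 
-0.08 15 [-13.7   3.3  12.7]
-0.06 20 [-16.    4.   14.2]
-0.04 18 [-17.3  -5.   14.1]
-0.02 21 [-15.6   3.7  15.3]
0.0 20 [-17.8  -8.3  14. ]
0.02 26 [-19.2  -6.5  15.2]
0.04 26 [-19.2   3.7  17.2]
0.06 22 [-17.9  -5.3  16.3]
0.08 21 [-20.   -9.5  14.2]
0.1 0 
x ext [-86.7  85.2]
```

View pics/fin.png

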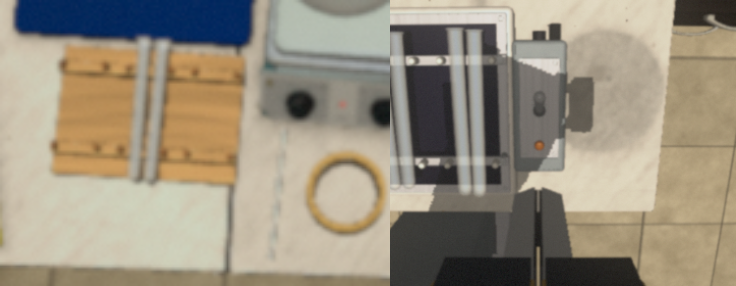

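Finished pair lies in the rack's middle bay, both waiting pairs are in the unit's bays, and the lever is ON again (x +20 mm). Handing in.

```bash
python3 -c "
from plant import arm; print(arm.close_job())"
```

```text
the job is handed in; nothing more can be done
None
```

The exchange is done and the job is handed in, at about 24 s of the 184 s allowed. No verdict was reported.

- **What I did:** I snapped the lamp off and moved the finished pair to the rack's middle bay. Then I moved the two waiting pairs from the rack's outer bays to the unit's -40 mm and +40 mm bays, and snapped the lamp on again. Only one finished pair was on the unit at the start, so that was three transfers in all.
- **Lamp:** the toggle lever reads 20 mm to the +x side of its pivot, which is ON. It read 15 mm to the -x side (OFF) just after it was snapped off and again just before it was snapped back on.
- **Tubes:** both pairs on the unit sit within 1–2 mm of their bay centres. The finished pair lies between the pins of the rack's middle bay.
- **Rack:** it showed no displacement at the last look, and the top camera view shows its other two bays empty.
- **Gripper:** it was closed and clear of everything at hand-in.

None of the final checks failed or disagreed. I did not re-measure the bystander objects individually.

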